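Close the wash manifold's port with its threaded plug

ROBOT

A 6-joint arm with a two-finger parallel gripper is mounted at the origin on the work surface. World frame = base frame: x ahead of the robot, y to its left, z up, the work surface at z = 0. Lengths are in m, angles in rad, forces in N, time in s.
With the tool pointing down it reaches from about 0.275 to 1 m from the base axis. Payload 8.4 kg.
Tool frame: the origin (TCP) lies on the centre line of the jaws, within the pads' length; the fingertips stand 17 mm ahead of it and the grasp point (between the pads) lies 2 mm behind it (bot.tcp_to_tips is the z of the fingertips in the tool frame, in m); z points along the fingers, y is the line along which they close (so a half turn about z gives the same grasp; the last joint's range is limited). The gripper opens to 85 mm and grips with 20 to 120 N. Pads are 22 mm wide; open, the fingers measure 114 mm over their backs; the gripper's body (76 mm by 85 mm) begins 54 mm behind the grasp point. The pads swing forward as they close: fully open they stand 13 mm farther back than shut.
Start: joints at [1.259, 0.353, 1.633, -0, 1.155, -0.002], TCP at [0.191, 0.595, 0.248] pointing down, gripper open.
Joint ranges: [-2.63, 2.63], [-0.92, 2.1], [0.06, 2.66], [-1.3, 4.44], [0, 2.69], [-3.02, 3.02]. Speed limits (rad/s): [2.22, 2.22, 2.79, 3.14, 3.14, 3.14].

INTERFACE

Orientations are given as a unit quaternion [x, y, z, w].
In Python, from workcell import bot, hand, kinematics, get_obs, vision, hand_in gives the robot as it stands. The module is installed in compiled form; this text tells all that it offers. Calls block until the motion is done:
- bot.reach(position, orientation): joint-space move of the TCP to a pose.
- bot.servo_line(position, ori=None, velocity=0.15): straight line of the TCP; ori=None keeps the orientation; velocity is the mean speed in m/s.
- bot.goto_joints(angles): joint-space move.
- hand.move_gripper(opening, strength=None): finger opening in m; strength is the grip in N (None keeps the last); returns when the fingers have stopped.
- bot.dwell(seconds).
- kinematics.solve_ik(position, orientation): joint angles nearest the present ones, or None.
- get_obs(): the state.
- vision.read_camera(name): name is "scene" or "top" or "wrist"; returns a dict with "frame" (384x512x3 uint8, red, green, blue), "intrinsics" (3x3 intrinsics, pixels), "dist" ([k1, k2, p1, p2, k3] as OpenCV has them; the pictures are not rectified), "view" (4x4, takes a point from world to camera coordinates). Camera axes: x right, y down, z forward; pixel columns grow to the right and rows downward; lengths in m; the calibration is good to about 2 mm. A picture is of the moment at which its call begins. There is no depth.
A pose or a line that the arm cannot do raises bot.IKError and nothing moves.
- hand_in(): hands the job in; it is judged then, once.
The state is a dict: "time_s": time; "joint_pos": joint angles; "joint_vel": joint speeds; "joint_efforts": joint torques, N m; "position": TCP position; "orientation": TCP orientation; "wrist_force": force on the tool from outside, world axes, zero at the start; "ft_torque": the same for the moment, N m; "gripper_width": finger opening in m; "grip_force": force on a finger pad.
Only numpy, scipy, OpenCV 4.12 (cv2) and the standard library are available. Lean on these libraries where they do the work, as an engineer would, in place of code of your own. Each camera call takes 0.05 s, during which the arm holds its last target. There are 200 camera calls.

TASK

Take the winged plug out of its grey cup and close the open port of the white manifold with it: set it upright in the collar, turn it gently backwards (anticlockwise from above) until it drops into the thread start, then screw it clockwise fully home, flange flat on the collar, and let go. Do not force or cross-thread it: never twist or press on once it binds or has reached its stop. Leave the other things on the bench where they are.

Things in the scene. Friction and masses are not known exactly. Their poses are not given: they have to be found in the camera images.
- plug: Loose bare-steel port plug, 140 to 240 g, hanging upright in its cup at the start. Origin: centre of the flat underside of its round flange (58 mm across, 5 mm thick); z up along the axis, x along the wing.
- wing (a point): Grip point of the plug, 28 mm above its origin on the axis. The wing is an upright flat bar on the flange, 46 mm long (plug x), 12 mm thick (plug y), from 5 to 34 mm above the plug's origin.
- pins (a point): Point on the plug's axis 22.5 mm below its origin: three radial pins, 5 mm thick, 120 degrees apart (one along plug +x), 42.6 mm across their tips, stick out of the plain shank, which is 29.6 mm across and reaches 46 mm below the origin, its last 8 mm tapered to 20 mm.
- stand: Fixed grey plastic cup, round, 72 mm outside, bore 50 mm, 50 mm high, in which the plug hangs by its flange. Origin: centre of its underside on the bench.
- manifold: Fixed white plastic block 100 (x) by 150 (y) mm, its top 35 mm above the bench, with the open aluminium collar on it and, 70 mm beside that, a low closed cap (34 mm across, top at 61 mm) that stays as it is. Origin: centre of its underside on the bench.
- port (a point): Centre of the open collar's mouth, level with its rim, 85 mm above the bench, on the manifold 25 mm to +y of its origin; z up. Collar: 58 mm outside, 46 mm bore; inside, a right-hand three-start thread, clear bore 32 mm, lead 28.5 mm per turn, axial play 1.5 mm. Fully home, the plug's flange lies on the rim with its origin at this point.
- thread (a point): Point on the collar's axis 12 mm below the rim. WHERE the three thread starts lie round the bore differs each time; no frame shows it. Set in, the pins rest on flat lands with the flange 20 mm above the rim (24 mm on a blunt stop). Within 120 degrees anticlockwise they reach gaps with 20 degrees of play, where a free plug falls by its weight to 10.5 mm above the rim: the thread start.
- collar_foot (a point): Point on the collar's axis 50 mm below the rim. A blunt stop bounds each gap: turning on anticlockwise after the drop jams, and so does turning clockwise on the lands before it. From the start, 125 to 170 degrees clockwise bring the flange home, and there a firm stop ends the thread. Press with less than 15 N, twist with less than 0.3 N m.
- mouse: White computer mouse, 100 x 58 x 32 mm, loose bystander. Origin: centre of its underside.
- bottle: Clear capped water bottle, 60 mm across, 200 mm high, loose bystander. Origin: centre of its underside.
- jar: Amber jar with black lid, 60 mm across, 75 mm high, loose bystander. Origin: centre of its underside.
- carton: White and green reagent carton, 80 x 110 x 60 mm, loose bystander. Origin: centre of its underside.
- marker: Black marker pen lying down, 15 mm thick, 120 mm long along its x, loose bystander. Origin: under its middle.
- gauge: Steel calibration weight, a disc 38 mm across, 22 mm high, loose bystander. Origin: centre of its underside.
Not all that is in view belongs to the job. Leave any purple or turquoise look-alike of the plug alone.

How it is judged:
By the outcome, as a careful person would: the job done as asked, in the order asked, and still so for the second after the job is handed in, with the robot touching nothing.
It also fails if it takes over 64 s, if anything falls off the work surface, if the arm or the gripper's body presses on something with over 40 N, if the wrist force passes 120 N, or if a joint passes its speed limit or range.

## Working session

There is one attempt and no reset: what is moved stays moved. The work goes in short steps, each a Python script; the robot and the scene stay as the last script left them, time stands still between calls to the robot, and variables do not carry over. Pictures are saved under pics/ and viewed, at most 10 in all, crops included, and the job is handed in when it is done.

```bash
mkdir -p pics
cat > h.py <<'E'
import numpy as np, cv2
from workcell import bot, hand, kinematics, get_obs, vision, hand_in
def snap(n,name):
    c=vision.read_camera(n); cv2.imwrite(f'pics/{name}.png',c['frame'][:,:,::-1]); 
    np.savez(f'pics/{name}.npz',**c); return c
def ray(c,uv):
    uv=np.array(uv,float).reshape(-1,1,2)
    n=cv2.undistortPoints(uv,np.array(c['intrinsics']),np.array(c['dist']))[:,0]
    V=np.array(c['view']);R=V[:3,:3];o=-R.T@V[:3,3]
    return o,(np.c_[n,np.ones(len(n))])@R
def onz(c,uv,z):
    o,d=ray(c,uv); return o+d*((z-o[2])/d[:,2])[:,None]
def proj(c,P):
    V=np.array(c['view']); P=np.array(P,float).reshape(-1,3)
    r,_=cv2.Rodrigues(V[:3,:3]); return cv2.projectPoints(P,r,V[:3,3],np.array(c['intrinsics']),np.array(c['dist']))[0][:,0]
E
python3 - <<'E'
from h import *
a=snap('top','t0');b=snap('scene','s0')
for c in(a,b): print(np.array(c['view']).round(3).tolist(),np.array(c['intrinsics']).round(1).tolist())
o=get_obs();print(o['time_s'],o['orientation'],o['wrist_force'])
im=np.vstack([cv2.resize(a['frame'],(512,384)) ])
E
```

```text
[[0.003, -1.0, -0.011, -0.001], [-0.984, -0.002, -0.176, 0.548], [0.176, 0.011, -0.984, 0.932], [0.0, 0.0, 0.0, 1.0]] [[396.0, 0.0, 258.6], [0.0, 396.0, 195.5], [0.0, 0.0, 1.0]]
[[0.632, 0.775, -0.002, -0.36], [0.46, -0.377, -0.804, -0.171], [-0.624, 0.507, -0.595, 1.354], [0.0, 0.0, 0.0, 1.0]] [[393.0, 0.0, 255.8], [0.0, 393.0, 194.4], [0.0, 0.0, 1.0]]
0.1 [ 1.54276724e-01  9.88027480e-01 -6.17013509e-04 -1.01688488e-04] [-1.09399792 -1.27853644  0.19699564]
```

View pics/t0.png

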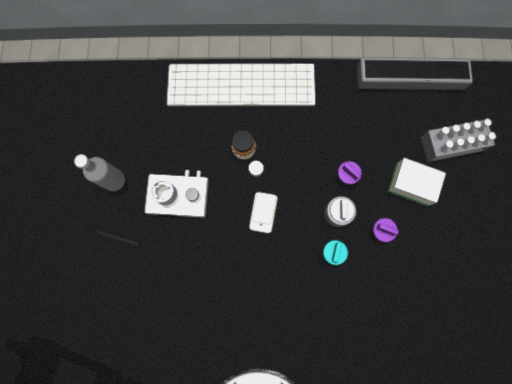

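View pics/s0.png

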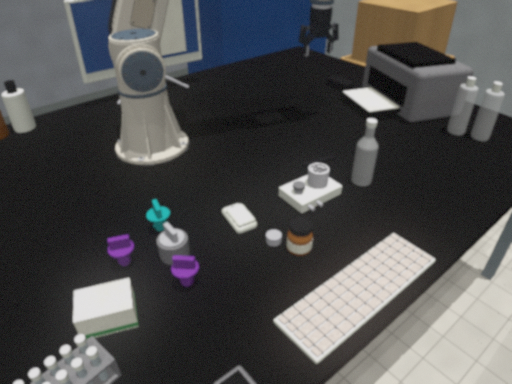

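The top view shows the steel plug in its cup at about (341,210), the collar at (164,193), purple look-alikes at (349,173) and (385,230), and a turquoise one at (336,253). I'll enlarge the plug and the collar.

Run:
```python
from h import *
c=dict(np.load('pics/t0.npz'));f=c['frame'][:,:,::-1]
A=cv2.resize(f[185:235,316:366],(400,400),interpolation=cv2.INTER_CUBIC);B=cv2.resize(f[168:218,139:189],(400,400),interpolation=cv2.INTER_CUBIC)
cv2.imwrite('pics/crop.png',np.hstack([A,B]))
print(onz(c,[[341,210]],.055),onz(c,[[164,193]],.085))
```

```text
[[ 0.51075746 -0.20089403  0.055     ]] [[0.54682097 0.22729948 0.085     ]]
```

View pics/crop.png

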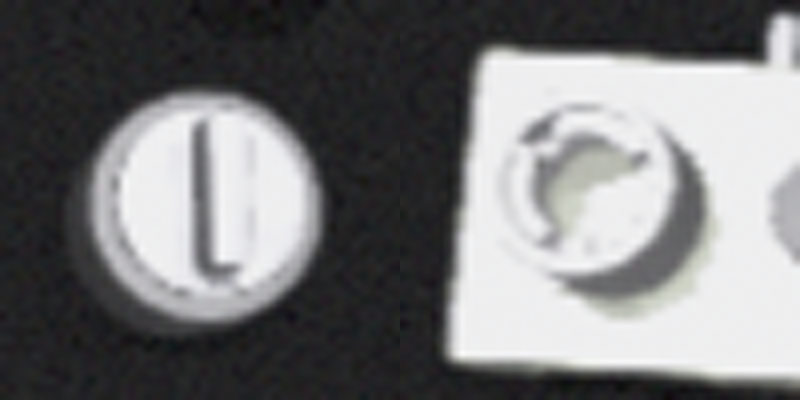

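The left crop shows the wing nearly vertical in the picture, so it lies along world x. The right crop shows the open collar. Next I'll look at both from close up with the wrist camera.

```bash
cat >> h.py <<'E'
def Q(th):  # tool down, tool y (closing line) at world angle th
    p=(th+np.pi/2)/2; return np.array([np.cos(p),np.sin(p),0,0])
E
python3 - <<'E'
from h import *
from scipy.spatial.transform import Rotation as R
o=get_obs();print(R.from_quat(o['orientation']).as_matrix().round(2).tolist(), R.from_quat(Q(1.26)).as_matrix().round(2).tolist())
for p in([.511,-.195,.25],[.547,.227,.25]):
  for th in(-90,-45,0,45,90,135,180):
    q=kinematics.solve_ik(p,Q(np.radians(th)));print(th,None if q is None else np.round(q,2))
bot.reach([.547,.227,.27],Q(np.radians(70)));snap('wrist','w_port');print(get_obs()['time_s'])
bot.reach([.511,-.195,.24],Q(np.radians(90)));c=snap('wrist','w_plug')
print(get_obs()['time_s'],get_obs()['joint_pos'],proj(c,[[.511,-.195,.055]]),np.array(c['view']).round(3).tolist())
cv2.imwrite('pics/w2.png',cv2.resize(np.hstack([np.load('pics/w_port.npz')['frame'],c['frame']])[:,:,::-1],(800,300)))
E
```

```text
[[-0.95, 0.3, -0.0], [0.3, 0.95, -0.0], [0.0, -0.0, -1.0]] [[-0.95, 0.31, 0.0], [0.31, 0.95, 0.0], [0.0, 0.0, -1.0]]
-90 [-0.37  0.23  1.8  -0.    1.11  1.2 ]
-45 [-0.37  0.23  1.8  -0.    1.11  0.42]
0 [-0.37  0.23  1.8  -0.    1.11 -0.37]
45 [-0.37  0.23  1.8  -0.    1.11 -1.15]
90 [-0.37  0.23  1.8  -0.    1.11 -1.94]
135 [-0.37  0.23  1.8  -0.    1.11 -2.72]
180 [-0.37  0.23  1.8  -0.    1.11  2.77]
-90 [ 0.39  0.3   1.7  -0.    1.14  1.96]
-45 [ 0.39  0.3   1.7  -0.    1.14  1.18]
0 [ 0.39  0.3   1.7  -0.    1.14  0.39]
45 [ 0.39  0.3   1.7  -0.    1.14 -0.39]
90 [ 0.39  0.3   1.7  -0.    1.14 -1.18]
135 [ 0.39  0.3   1.7  -0.    1.14 -1.97]
180 [ 0.39  0.3   1.7  -0.    1.14 -2.75]
2.0083
3.625 [-3.65724709e-01  2.40694299e-01  1.80956311e+00  3.11418426e-04
  1.09109611e+00 -1.93755492e+00] [[251.49570803 174.77790893]] [[0.0, 1.0, 0.0, 0.195], [0.962, -0.0, 0.273, -0.526], [0.273, 0.0, -0.962, 0.231], [0.0, 0.0, 0.0, 1.0]]
```

View pics/w2.png

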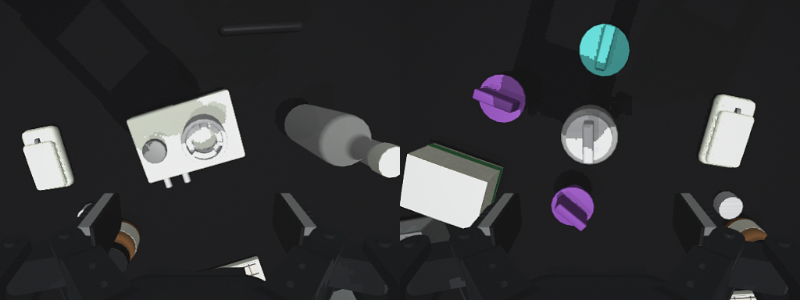

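The wrist view shows the plug at about (242,173) in full-frame pixels and the collar at about (262,178). The purple and turquoise plugs are clear of the jaws. I'll crop both for precise centres.

Run:
```python
from h import *
c=dict(np.load('pics/w_plug.npz'));d=dict(np.load('pics/w_port.npz'))
A=cv2.resize(c['frame'][123:223,192:292],(400,400),interpolation=cv2.INTER_CUBIC);B=cv2.resize(d['frame'][128:228,212:312],(400,400),interpolation=cv2.INTER_CUBIC)
# overlay hypothesised circles
def circ(c,p,r,im,x0,y0,col):
    t=np.linspace(0,2*np.pi,60);P=np.c_[p[0]+r*np.cos(t),p[1]+r*np.sin(t),np.full(60,p[2])]
    q=((proj(c,P)-[x0,y0]+.5)*4-.5).astype(np.int32);cv2.polylines(im,[q],True,col,1)
pp=onz(c,[[242,173]],.055)[0];po=onz(d,[[262,178]],.085)[0];print(pp,po)
circ(c,pp,.029,A,192,123,(255,0,0));circ(c,[*pp[:2],.05],.036,A,192,123,(0,255,0))
circ(d,po,.029,B,212,128,(255,0,0));circ(d,po,.023,B,212,128,(0,255,0))
cv2.imwrite('pics/crop2.png',np.hstack([A,B])[:,:,::-1])
```

```text
[ 0.50926009 -0.20407883  0.055     ] [0.55247499 0.23606448 0.085     ]
```

View pics/crop2.png

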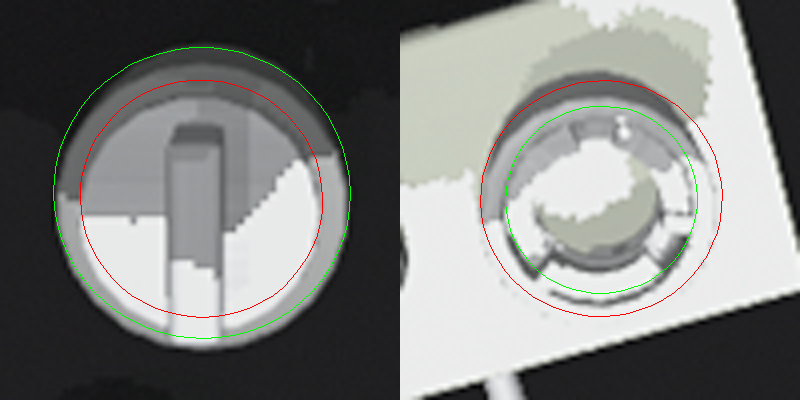

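Flange and collar sit 3 px lower than my first guess. I'll take the same views with the wrist turned half round, so any camera bias in the tool frame cancels.

Run:
```python
from h import *
bot.reach([.547,.227,.27],Q(np.radians(-110)));snap('wrist','w_port2')
bot.reach([.511,-.195,.24],Q(np.radians(-90)));snap('wrist','w_plug2');print(get_obs()['time_s'])
def circ(c,p,r,im,x0,y0,col):
    t=np.linspace(0,2*np.pi,90);P=np.c_[p[0]+r*np.cos(t),p[1]+r*np.sin(t),np.full(90,p[2])]
    q=((proj(c,P)-[x0,y0]+.5)*4-.5).round().astype(np.int32);cv2.polylines(im,[q],True,col,1)
L=lambda n:dict(np.load(f'pics/{n}.npz'))
a=onz(L('w_plug'),[[242,176.3]],.055)[0];b=onz(L('w_port'),[[261.8,180.7]],.085)[0];print(a,b)
T=[]
for n,p in(('w_plug',a),('w_plug2',a),('w_port',b),('w_port2',b)):
    c=L(n);u=proj(c,[p])[0];print(n,u.round(1));x0,y0=int(u[0])-50,int(u[1])-36
    im=cv2.resize(c['frame'][y0:y0+75,x0:x0+100],(400,300),interpolation=cv2.INTER_CUBIC)
    im=cv2.convertScaleAbs(im,alpha=.8)
    circ(c,p,.029,im,x0,y0,(255,0,0))
    if 'port' in n: circ(c,p,.023,im,x0,y0,(0,255,0))
    else: circ(c,[p[0],p[1],.05],.036,im,x0,y0,(0,255,0))
    T.append(im)
cv2.imwrite('pics/quad.png',np.vstack([np.hstack(T[:2]),np.hstack(T[2:])])[:,:,::-1])
```

```text
8.825
[ 0.51248977 -0.20410444  0.055     ] [0.55491761 0.23499496 0.085     ]
w_plug [242.  176.3]
w_plug2 [261.7 175.9]
w_port [261.8 180.7]
w_port2 [241.  172.4]
```

View pics/quad.png

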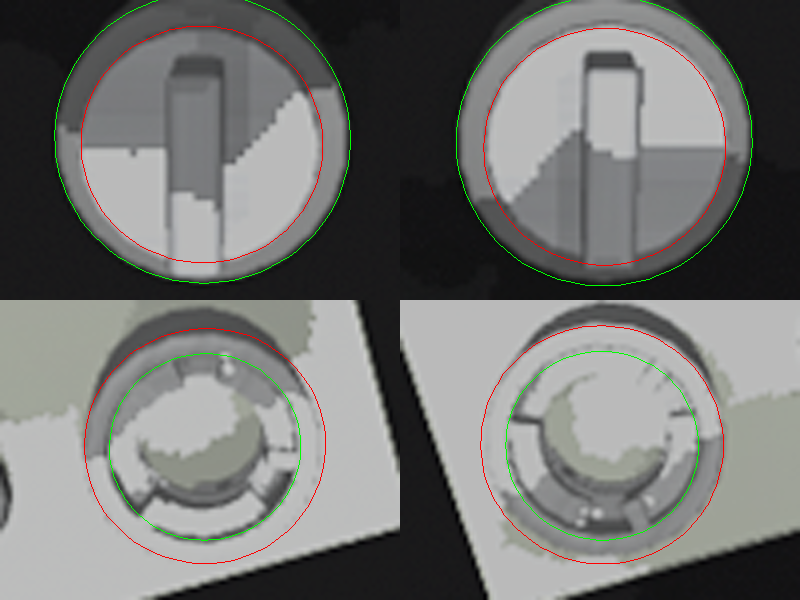

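The plug circles fit both views within about 0.3 mm, so the camera bias is small and the wing lies along world x. The collar is less clear, so I'll enlarge it.

Run:
```python
from h import *
L=lambda n:dict(np.load(f'pics/{n}.npz'))
T=[]
for n,(u,v) in(('w_port',(261.8,180.7)),('w_port2',(241,172.4))):
    c=L(n);x0,y0=int(u)-33,int(v)-37
    g=cv2.cvtColor(c['frame'],cv2.COLOR_RGB2GRAY)[y0:y0+75,x0:x0+66].astype(float)
    g=255*(g/255)**3
    im=cv2.cvtColor(cv2.resize(g.astype(np.uint8),(396,450),interpolation=cv2.INTER_NEAREST),cv2.COLOR_GRAY2BGR)
    for r,col in((.029,(0,0,255)),(.023,(0,255,0))):
        t=np.linspace(0,2*np.pi,25);P=np.c_[.55492+r*np.cos(t),.23499+r*np.sin(t),np.full(25,.085)]
        for q in ((proj(c,P)-[x0,y0]+.5)*6).round().astype(int): cv2.circle(im,(int(q[0]),int(q[1])),1,col,-1)
    T.append(im)
cv2.imwrite('pics/port6.png',np.hstack(T))
```

```text
(no output)
```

View pics/port6.png

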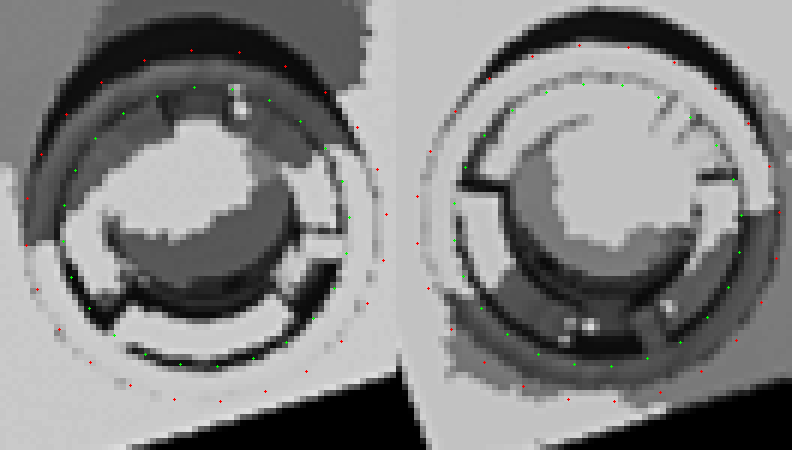

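In the left view the rim sits about 0.8 px left of my circles, and in the right view about 1.3 px higher. Averaging the two puts the port at about (0.5553, 0.2344). Next I'll grasp the plug and carry it over the port.

```bash
cat >> h.py <<'E'
PX,PY=.5553,.2344
def st(tag=''):
    o=get_obs();print(tag,round(o['time_s'],2),'p',np.round(o['position'],4),'F',np.round(o['wrist_force'],2),'M',np.round(o['ft_torque'],3),'w',round(o['gripper_width'],4),'g',round(o['grip_force'],1));return o
E
python3 - <<'E'
from h import *
q=Q(np.radians(90));x,y=.5125,-.2041
bot.reach([x,y,.14],q);hand.move_gripper(.04);st()
bot.servo_line([x,y,.077],velocity=.1);st('down')
hand.move_gripper(0,40);st('grip')
bot.servo_line([x,y,.2],velocity=.12);st('lift')
bot.reach([PX,PY,.2],Q(np.radians(45)));bot.dwell(.2);st('port');snap('wrist','w_held');snap('scene','s_held')
bot.servo_line([PX,PY,.160],velocity=.1);bot.dwell(.2);o=st('ready');np.save('base.npy',np.r_[o['wrist_force'],o['ft_torque']])
a=np.load('pics/w_held.npz')['frame'];b=cv2.resize(np.load('pics/s_held.npz')['frame'][100:220,250:410],(512,384))
cv2.imwrite('pics/held.png',cv2.resize(np.hstack([a,b])[:,:,::-1],(800,300)))
E
```

```text
11.99 p [ 0.5125 -0.2041  0.14  ] F [ 0.28 -0.55  0.08] M [ 0.038 -0.006  0.029] w 0.0399 g 0.0
down 12.78 p [ 0.5128 -0.2042  0.0773] F [ 0.75 -0.39  0.19] M [-0.041 -0.028 -0.017] w 0.0401 g 0.0
grip 13.13 p [ 0.513  -0.2043  0.0778] F [-0.64 -0.16  5.96] M [0.1   0.137 0.008] w 0.011 g 40.0
lift 14.31 p [ 0.512  -0.2039  0.1992] F [-1.   -0.51 -2.77] M [-0.016 -0.003  0.02 ] w 0.0111 g 39.0
port 16.12 p [0.5556 0.2336 0.2   ] F [ 0.07 -0.07 -2.77] M [-0.032 -0.031 -0.08 ] w 0.0112 g 38.9
ready 16.98 p [0.5557 0.2346 0.1607] F [ 0.08 -1.25 -3.13] M [-0.021  0.034 -0.011] w 0.0113 g 39.0
```

View pics/held.png

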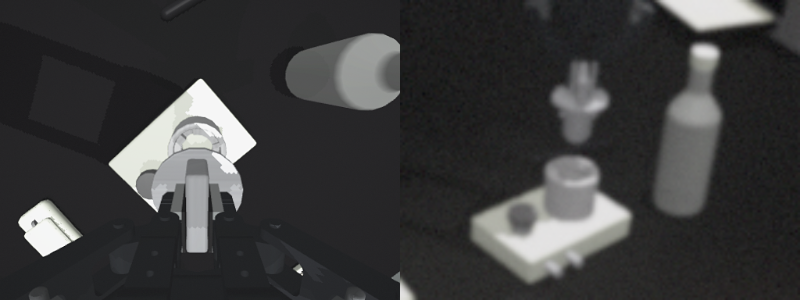

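The plug is held upright over the collar, well clear of the bottle. I'll lower it while watching the force.

Run:
```python
from h import *
b=np.load('base.npy');z=.160
while z>.085+.020+.027-.002:
    z-=.002; bot.servo_line([PX,PY,z],velocity=.04)
    o=get_obs();d=o['wrist_force']-b[:3]
    if z<.15:print(round(z,4),round(o['position'][2],4),d.round(1),(o['ft_torque']-b[3:]).round(2))
    if d[2]>5 or np.hypot(*d[:2])>8: print('stop');break
st()
```

```text
0.148 0.1478 [-0.2  1.1  0.9] [ 0.06 -0.02  0.02]
0.146 0.1458 [0.1 1.3 0.9] [ 0.02 -0.    0.  ]
0.144 0.1438 [-0.4  1.1  0.8] [-0.   -0.05  0.02]
0.142 0.1418 [0.8 1.8 0.3] [ 0.03 -0.03  0.02]
0.14 0.1398 [-0.1  1.2  1.5] [ 0.   -0.02 -0.04]
0.138 0.1379 [0.4 2.3 1.5] [ 0.03 -0.01  0.04]
0.136 0.136 [-0.   1.6  1.8] [0.02 0.03 0.  ]
0.134 0.1345 [-2.4  0.8  7.2] [-0.03  0.36  0.28]
stop
 20.23 p [0.5554 0.2345 0.1345] F [-2.31 -0.49  4.11] M [-0.047  0.396  0.267] w 0.0112 g 39.9
```

Contact came about 22 mm above the rim, so the pins are on a land or a blunt stop. I'll slacken the jaws so the plug rests free, then probe the flange height lightly with the fingertips.

```bash
cat >> h.py <<'E'
SL=.0145
def yaw(): 
    from scipy.spatial.transform import Rotation as R
    m=R.from_quat(get_obs()['orientation']).as_matrix(); return np.degrees(np.arctan2(m[1,1],m[0,1]))
def rot(th,z,x=PX,y=PY):
    q=kinematics.solve_ik([x,y,z],Q(np.radians(th)))
    assert q is not None and np.abs(np.array(q)-get_obs()['joint_pos']).max()<.7
    bot.goto_joints(q)
def probe(z0,zmin,step=.002,lim=3):
    f0=np.mean([get_obs()['wrist_force'][2]]);z=z0
    while z>zmin:
        z-=step;bot.servo_line([PX,PY,z],velocity=.04)
        f=get_obs()['wrist_force'][2]-f0
        if f>lim: break
    zc=get_obs()['position'][2];return zc,f
E
python3 - <<'E'
from h import *
bot.servo_line([PX,PY,.1355],velocity=.05);st()
hand.move_gripper(SL,20);bot.dwell(.2);st('slack')
bot.servo_line([PX,PY,.132],velocity=.05);bot.dwell(.1);st()
print(probe(.132,.119,.0015));st()
bot.servo_line([PX,PY,.132],velocity=.06);bot.dwell(.1);st();snap('wrist','w_slack')
E
```

```text
20.48 p [0.5553 0.2344 0.1355] F [-1.    0.76  0.51] M [0.001 0.128 0.04 ] w 0.0112 g 39.4
slack 20.89 p [0.5553 0.2344 0.1355] F [-0.   -0.64  0.03] M [-0.038  0.038 -0.045] w 0.0139 g 0.0
 21.24 p [0.5553 0.2344 0.1319] F [ 0.33 -0.3  -0.3 ] M [ 0.006 -0.022  0.002] w 0.0146 g 0.0
(np.float64(0.1270001602827354), np.float64(10.393826701793738))
 22.24 p [0.5555 0.2344 0.127 ] F [-3.05 -1.26 10.09] M [-0.213  0.536 -0.003] w 0.0146 g 5.1
 22.59 p [0.5553 0.2344 0.1319] F [0.24 0.41 0.29] M [0.004 0.002 0.041] w 0.0144 g 0.0
```

The flange is at 20 mm, so the pins are on the lands. I'll now turn anticlockwise in 12° steps with loose jaws and check for the drop after each one.

Run:
```python
from h import *
th=45
rot(th,.1295)
while th<170:
    th+=12;rot(th,.1295);o=get_obs();mz=o['ft_torque'][2]
    zc,f=probe(.1280,.1255,.0006,2.5)
    print(th,round(mz,3),round(zc,4),round(f,1),round(get_obs()['time_s'],1))
    if f<2.5: print('dropped?');break
    bot.servo_line([PX,PY,.1295],velocity=.06)
st();snap('wrist','w_drop');print(yaw())
```

```text
57 0.009 0.1271 4.5 23.7
69 0.004 0.1271 5.1 24.8
81 0.005 0.1271 4.3 25.8
93 0.034 0.1271 5.5 26.9
105 0.049 0.1271 4.6 28.0
117 -0.005 0.1272 3.3 29.0
129 -0.078 0.125 -0.9 30.9
dropped?
 30.86 p [0.5553 0.2344 0.125 ] F [ 0.79  0.23 -0.62] M [ 0.027  0.014 -0.01 ] w 0.0143 g 0.0
128.99978542086322
```

The plug dropped at 129°. I'll confirm its height with the probe, then screw clockwise with loose jaws, following the lead and watching the torque.

Run:
```python
from h import *
zc,f=probe(.1195,.1163,.0006,2.5);print('flange',zc,f)
bot.servo_line([PX,PY,.1205],velocity=.06)
if f>2.5 and abs(zc-.1175)<.0015:
    th=129.;bad=0
    while th>-45:
        th-=5;rot(th,max(.1205-.0285*max(129-th-12,0)/360,.1095))
        o=get_obs();mz=o['ft_torque'][2]
        print(int(th),round(mz,3),o['wrist_force'].round(1),round(o['grip_force'],1),round(o['time_s'],1))
        if abs(mz)>.12 or o['wrist_force'][2]>6: break
    st()
```

```text
flange 0.11762724294441897 5.857464467997192
124 0.032 [ 0.1 -0.5  0.4] 0.1 32.5
119 -0.023 [-0.6  0.1 -0.6] 0.1 32.7
114 0.001 [-1.   0.   0.1] 0.2 33.0
109 -0.036 [ 0.3 -0.  -0.5] 0.2 33.2
104 -0.024 [0.5 0.4 0.5] 0.2 33.5
99 0.03 [-0.5  0.5 -0.3] 0.2 33.7
94 0.022 [-0.1  0.3 -0.5] 0.2 34.0
89 0.02 [-0.2  0.6  1.2] 0.3 34.2
84 0.031 [ 0.   0.3 -0.4] 0.2 34.5
79 0.027 [-0.2  1.7  0.2] 0.2 34.7
74 -0.005 [-0.7  0.5  0.3] 0.2 35.0
69 0.023 [ 0.1  0.1 -1. ] 0.2 35.2
64 -0.037 [-0.1 -0.7  0.1] 0.2 35.5
59 -0.014 [0.4 1.4 0.4] 0.2 35.7
54 0.001 [-0.1  0.3 -0.2] 0.2 36.0
49 -0.075 [ 0.8 -0.  -0.5] 0.1 36.2
44 0.005 [0.4 0.4 0.4] 0.1 36.5
39 0.056 [-0.9  0.1  0.1] 0.2 36.7
34 0.035 [-0.1 -0.4  0.6] 0.1 37.0
29 0.002 [-0.5  0.2  0.5] 0.0 37.2
24 -0.007 [-0.7  0.5 -1. ] 0.1 37.5
19 0.004 [-0.2  0.1 -0.3] 0.1 37.7
14 0.012 [ 0.7 -0.6  0.3] 0.1 38.0
9 -0.024 [-0.8 -0.3 -0. ] 0.1 38.2
4 0.011 [ 1.  -0.1  0.1] 0.1 38.5
-1 -0.016 [-0.  -1.6  0.3] 0.1 38.7
-6 -0.026 [ 0.4 -0.8  0.7] 0.0 39.0
-11 0.067 [-0.3  0.4 -0.1] 0.1 39.2
-16 0.035 [ 0.2 -0.1 -0.1] 0.5 39.5
-21 0.14 [-0.1  3.2  5. ] 4.4 39.7
 39.71 p [0.5555 0.2349 0.11  ] F [-0.05  3.21  4.96] M [0.425 0.193 0.14 ] w 0.0145 g 4.4
```

The torque rose at 150° of clockwise turn, which is inside the expected range. I'll ease back and probe the flange height.

Run:
```python
from h import *
rot(-16,.1105);st()
zc,f=probe(.1098,.1055,.0005,2.5);print('flange',zc,f)
bot.servo_line([PX,PY,.1105],velocity=.06);st()
```

```text
39.96 p [0.555  0.2342 0.1102] F [0.1  0.15 0.44] M [ 0.011 -0.038 -0.003] w 0.0146 g 0.0
flange 0.10733070825771276 5.994693428877755
 41.71 p [0.5554 0.2345 0.1107] F [0.02 0.   0.57] M [-0.032  0.01  -0.015] w 0.0145 g 0.0
```

Run:
```python
from h import *
th=-16
while th>-27:
    th-=1;rot(th,.1107);bot.dwell(.05);M=[get_obs()['ft_torque'][2]]
    for _ in range(2): bot.dwell(.01);M.append(get_obs()['ft_torque'][2])
    print(th,np.round(np.mean(M),3),round(get_obs()['grip_force'],1))
    if np.mean(M)>.1: break
rot(th+4,.1107)
zc,f=probe(.1082,.1060,.0003,2);print('flange',zc,f);bot.servo_line([PX,PY,.1107],velocity=.06)
hand.move_gripper(.04);bot.servo_line([PX,PY,.20],velocity=.15)
q=get_obs()['position'];bot.reach([PX-.07,PY-.03,.27],Q(np.radians(70)));c=snap('wrist','w_end');d=snap('scene','s_end');st()
u=proj(c,[[PX,PY,.09]])[0];print(u)
im=cv2.resize(d['frame'][140:215,270:370],(400,300),interpolation=cv2.INTER_CUBIC)
cv2.imwrite('pics/end.png',np.hstack([cv2.resize(c['frame'],(400,300)),im])[:,:,::-1])
```

```text
-17 -0.024 0.0
-18 -0.004 0.0
-19 -0.01 0.4
-20 0.078 2.2
-21 0.118 4.5
flange 0.1073478579322952 4.550527738195145
 47.36 p [0.4853 0.2044 0.2696] F [ 0.43  0.37 -0.01] M [-0.055 -0.005  0.034] w 0.0403 g 0.0
[304.89914915 231.51171174]
```

View pics/end.png

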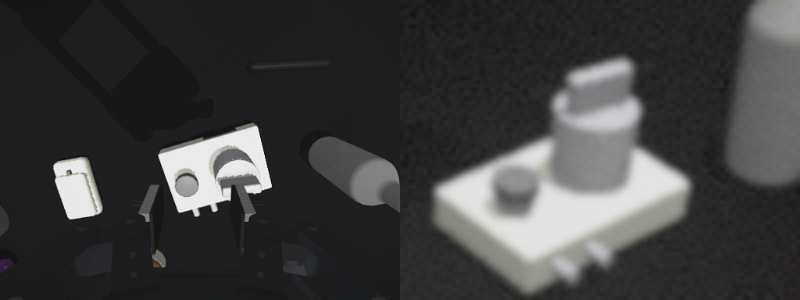

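The scene view (right) shows the flange flush on the collar with no gap and the jaws clear. The firm stop came at the same angle both times.

```bash
python3 -c "
from h import *
print(hand_in())"
```

```text
the job is handed in; nothing more can be done
None
```

The job is handed in at about 47 s: the plug dropped into the thread start, was screwed clockwise about 150° to its firm stop, sits flange-flat on the collar as far as the probe and camera show, and the gripper has let go.

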